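Unpile the parts into their kit trays

ROBOT

A 6-joint arm with a two-finger parallel gripper is mounted at the origin on a cart in front of the work surface, level with it; the furniture and walls round the work are solid. World frame = base frame: x ahead of the robot, y to its left, z up, the work surface at z = 0. Lengths are in m, angles in rad, forces in N, time in s.
With the tool pointing down it reaches from about 0.375 to 0.9 m from the base axis. Payload 3.1 kg.
Tool frame: the origin (TCP) lies at the very end of the fingers, on their centre line; the grasp point (between the pads) lies 19 mm behind it (ctrl.tcp_to_grasp is the distance from the TCP to the grasp point, in m); z points along the fingers, y is the line along which they close (so a half turn about z gives the same grasp; the last joint's range is limited). The gripper opens to 87 mm and grips with 3 to 60 N. Pads are 19 mm wide; open, the fingers measure 117 mm over their backs; the gripper's body (75 mm by 190 mm) begins 51 mm behind the grasp point.
Start: joints at [-1.401, 0.527, 1.433, -0, 1.181, -0.178], TCP at [0.214, -0.587, 0.223] pointing down, gripper open.
Joint ranges: [-3.08, 3.08], [-0.75, 2.2], [0.22, 2.44], [-1.43, 4.57], [0, 2.65], [-2.85, 2.85]. Speed limits (rad/s): [2.79, 2.79, 3.14, 3.14, 3.14, 3.14].

INTERFACE

Orientations are given as a unit quaternion [w, x, y, z].
In Python, from rig import ctrl gives the robot as it stands.
- The arm moves only by the shell command python3 -m handwheel 'ROWS' [FORCE]. ROWS is JSON, one flat list of numbers, 5 for each row, row after row: the shift along the world's x, y, z in m, then the turn about the world's z in rad, then the closure, from -1 (fully open) to 1 (shut), so that 0 is half open. In form: [tx, ty, tz, yaw, claw, tx, ty, tz, yaw, claw, ...]. A call has 1 to 8 rows; each row shifts and turns the commanded pose from where the row before left it; what a row does not reach is not made up. A row lasts 1/10 s, in which the tool goes at most 50 mm and 8.59 degrees, less where a joint would pass 70% of its speed; a pose out of reach is approached as far as the arm can. A call is refused whole if a number of a shift passes 0.05 or a number of a turn 0.15, either way. A call with a gripper value outside its range is refused whole. The fingers move at their own pace and stop on an object; FORCE is the grip in N (left out, the last holds). Time passes only in rows, so rows that do not move let the fingers close. It gives the time, the measured TCP pose, the force, the opening and the grip force at its end, in the units of the state.
- ctrl.state(): the state, without advancing time (a new reading comes with each control period).
- ctrl.read_camera(name): name is "side" or "top"; returns a dict with "pixels" (480x640x3 uint8, blue, green, red), "intrinsics" (3x3 intrinsics, pixels), "world_from_camera" (4x4, takes a point from camera to world coordinates). Camera axes: x right, y up, looking along -z (the intrinsics and any distortion apply to the point x, -y, -z); pixel columns grow to the right and rows downward; lengths in m; the calibration is good to about 2 mm. A picture is of the moment at which its call begins. There is no depth.
- ctrl.sign_off(): hands the job in; it is judged then, once.
Trained networks look in the newest picture that a camera, given by its name, has taken for a name from the list of things; names that differ only in an ending like _2 or _b are one class to them, and where a whole thing is asked for, a point or a joint stands for the part that bears it (a point fixed in the world has none). Each returns a list of dicts, best first, with "p" (0 to 1); they miss things now and then, are a little off and sometimes report something else, mostly with a low value. They report only what shows in the picture. A call takes as long as a camera call. They do not tell look-alikes from the thing itself.
- ctrl.recognise(camera, thing): "centre" ([row, column] in pixels, amid what is visible of it).
The state is a dict: "time": time; "joint_positions": joint angles; "qd": joint speeds; "effort": joint torques, N m; "tcp_pos": TCP position; "ee_rot": TCP orientation; "contact_force": force on the tool from outside, world axes, zero at the start; "torque": the same for the moment, N m; "width": finger opening in m; "grip_force": force on a finger pad.
Only numpy, scipy, OpenCV 4.12 (cv2) and the standard library are available. Lean on these libraries where they do the work, as an engineer would, in place of code of your own. Each camera call takes 0.05 s, during which the arm holds its last target. There are 200 camera calls.

TASK

The parts for a repair were left in two piles: a bottle standing on the motor driver module, and a battery cell lying on the relay box. Take both piles apart from the top and set each part gently (not dropped) and the same way up as now into the grey tray that fits it, flat on the tray's floor: the driver module in the largest, the relay box in the squarish one, the cell in the narrow one, and the bottle upright in the round dish. Never move a lower part with the upper one still on it, do not tip the bottle over, and leave the panel meter where it stands.

Things in the scene. Friction and masses are not known exactly. Their poses are not given: they have to be found in the camera images.
- driver_module: Black motor driver module, a box 53 x 92 x 46 mm (x, y, z) with a row of green terminals on a long side; the bottom of one pile, lying flat on the bench. Origin: centre of its underside; z up; y along its length. Its sides are flat and can be gripped across x (about 51 mm).
- bottle: White plastic bottle with a dark label, 51 mm in diameter and 94 mm tall, standing upright on the driver module, slightly off its centre. The body is 51 mm wide up to 73 mm; above it the ribbed white screw cap (does not turn), 40 mm in diameter, from 73 to 94 mm. Origin: centre of its underside; z up.
- relay_box: Small plain black relay box, 42 x 52 x 36 mm (x, y, z; flat gripping sides about 40 mm apart in x, a thin lip round it), the bottom of the other pile, on the bench. Origin: centre of its underside; z up.
- round_cell: Green sleeved battery cell, 18 mm in diameter, 67 mm long, lying on top of the relay box, roughly along its 52 mm side. Origin: middle of its underside (9 mm below its axis); y along its length, z up as it lies. It behaves as a square bar of 18 mm: it does not roll.
- module_tray: The largest tray, for the driver module: inside 73 x 112 mm (x, y). A low moulded grey tray, fixed to the bench: walls 4 mm thick and 7 mm high above its origin, inner floor 3 mm above its origin. Origin: centre of its underside (level with the mat top); y along its length, z up.
- relay_tray: The squarish tray, for the relay box: inside 62 x 72 mm (x, y). A low moulded grey tray, fixed to the bench: walls 4 mm thick and 7 mm high above its origin, inner floor 3 mm above its origin. Origin: centre of its underside (level with the mat top); z up.
- cell_tray: The narrow tray, for the battery cell: inside 38 x 88 mm (x, y). A low moulded grey tray, fixed to the bench: walls 4 mm thick and 7 mm high above its origin, inner floor 3 mm above its origin. Origin: centre of its underside (level with the mat top); y along its length, z up.
- bottle_dish: The round grey dish for the bottle, fixed to the bench: inner diameter 72 mm, outer 80 mm, rim 7 mm high above its origin, inner floor 3 mm above its origin. Origin: centre of its underside (level with the mat top); z up.
- panel_meter: Small black panel meter with a greenish display, 28 x 48 x 46 mm, standing loose on the bench among the trays; a bystander that stays where it is. Origin: centre of its underside; y along its width.
Mind the look-alikes: they are no part of the job. Leave any blue or pink look-alike of the relay_box alone.

How it is judged:
By the outcome, as a careful person would: the job done as asked, in the order asked, and still so for the second after the job is handed in, with the robot touching nothing.
It also fails if it takes over 106 s, if anything falls off the work surface, if the arm or the gripper's body presses on something with over 40 N, if the wrist force passes 120 N, or if a joint passes its speed limit or range.

## Working session

There is one attempt and no reset: what is moved stays moved. The work goes in short steps, Python scripts to look and compute and a shell command to move; the robot and the scene stay as the last step left them, time stands still between calls to the robot, and variables do not carry over. Pictures are saved under pics/ and viewed, at most 14 in all, crops included, and the job is handed in when it is done.

```bash
mkdir -p pics; ls
cat > h.py <<'E'
import numpy as np, cv2
from rig import ctrl
def cam(n):
    c=ctrl.read_camera(n); return np.array(c["pixels"]),np.array(c["intrinsics"]),np.array(c["world_from_camera"]),c
def ray(K,T,rc):
    d=np.array([(rc[1]-K[0,2])/K[0,0],-(rc[0]-K[1,2])/K[1,1],-1]); d=T[:3,:3]@d; return T[:3,3],d/np.linalg.norm(d)
def atz(K,T,rc,z):
    o,d=ray(K,T,rc); return o+d*(z-o[2])/d[2]
def proj(K,T,p):
    q=np.linalg.inv(T)@np.append(p,1); return (K[1,2]-K[1,1]*q[1]/-q[2], K[0,2]+K[0,0]*q[0]/-q[2])
def tri(a,b):
    (o,d),(p,e)=a,b
    A=np.stack([d,-e],1); s=np.linalg.lstsq(A,p-o,rcond=None)[0]; x=o+s[0]*d;y=p+s[1]*e
    return (x+y)/2,np.linalg.norm(x-y)
E
python3 - <<'E'
from h import *
V={}
for n in("side","top"):
    im,K,T,c=cam(n); V[n]=(K,T); cv2.imwrite(f"pics/{n}0.png",im); print(n,K.round(1).tolist(),T.round(3).tolist(),[k for k in c])
for t in "driver_module bottle relay_box round_cell module_tray relay_tray cell_tray bottle_dish panel_meter".split():
    R={}
    for n in V:
        R[n]=ctrl.recognise(n,t); print(t,n,[(np.round(r["centre"]).tolist(),round(r["p"],2)) for r in R[n]])
    if R["side"] and R["top"]:
        x,e=tri(ray(*V["side"],R["side"][0]["centre"]),ray(*V["top"],R["top"][0]["centre"])); print("   ",x.round(3),round(e,4))
E
```

```text
pics
side [[578.1, 0.0, 307.6], [0.0, 578.1, 244.1], [0.0, 0.0, 1.0]] [[-0.961, 0.158, -0.229, 0.194], [-0.278, -0.588, 0.759, 0.704], [-0.015, 0.793, 0.609, 0.831], [0.0, 0.0, 0.0, 1.0]] ['pixels', 'intrinsics', 'world_from_camera']
top [[537.7, 0.0, 311.6], [0.0, 537.7, 238.9], [0.0, 0.0, 1.0]] [[-0.017, 0.995, -0.103, 0.37], [-1.0, -0.016, 0.005, -0.295], [0.003, 0.103, 0.995, 1.413], [0.0, 0.0, 0.0, 1.0]] ['pixels', 'intrinsics', 'world_from_camera']
driver_module side [([216.0, 288.0], 0.92)]
driver_module top [([219.0, 346.0], 0.98), ([206.0, 177.0], 0.48)]
    [ 0.569 -0.392  0.03 ] 0.0096
bottle side [([186.0, 293.0], 0.97), ([293.0, 230.0], 0.34)]
bottle top [([213.0, 359.0], 0.63)]
    [ 0.568 -0.419  0.099] 0.0018
relay_box side [([229.0, 337.0], 0.75), ([202.0, 342.0], 0.73), ([219.0, 378.0], 0.63), ([181.0, 390.0], 0.57)]
relay_box top [([257.0, 391.0], 0.78), ([302.0, 367.0], 0.76), ([299.0, 445.0], 0.75), ([266.0, 351.0], 0.47)]
    [ 0.476 -0.522 -0.085] 0.0116
round_cell side [([211.0, 334.0], 0.68)]
round_cell top [([259.0, 352.0], 0.75)]
    [ 0.46  -0.402  0.056] 0.003
module_tray side [([294.0, 232.0], 0.73)]
module_tray top [([203.0, 236.0], 0.65), ([267.0, 295.0], 0.29)]
    [ 0.609 -0.107  0.015] 0.0068
relay_tray side [([338.0, 228.0], 0.57)]
relay_tray top [([209.0, 179.0], 0.86)]
    [0.576 0.033 0.041] 0.0407
cell_tray side [([298.0, 305.0], 0.69)]
cell_tray top [([198.0, 296.0], 0.83)]
    [ 0.572 -0.269 -0.111] 0.1478
bottle_dish side [([267.0, 323.0], 0.76)]
bottle_dish top [([268.0, 294.0], 0.56)]
    [ 0.445 -0.255  0.005] 0.0077
panel_meter side [([299.0, 301.0], 0.88)]
panel_meter top [([262.0, 241.0], 0.65)]
    [ 0.458 -0.119  0.029] 0.0011
```

Run:
```python
import cv2
a=cv2.imread("pics/top0.png")[150:350,130:490];cv2.imwrite("pics/topc.png",cv2.resize(a,None,fx=2.2,fy=2.2,interpolation=cv2.INTER_CUBIC))
a=cv2.imread("pics/side0.png")[120:380,160:460];cv2.imwrite("pics/sidec.png",cv2.resize(a,None,fx=2.2,fy=2.2,interpolation=cv2.INTER_CUBIC))
```

```text
(no output)
```

View pics/topc.png

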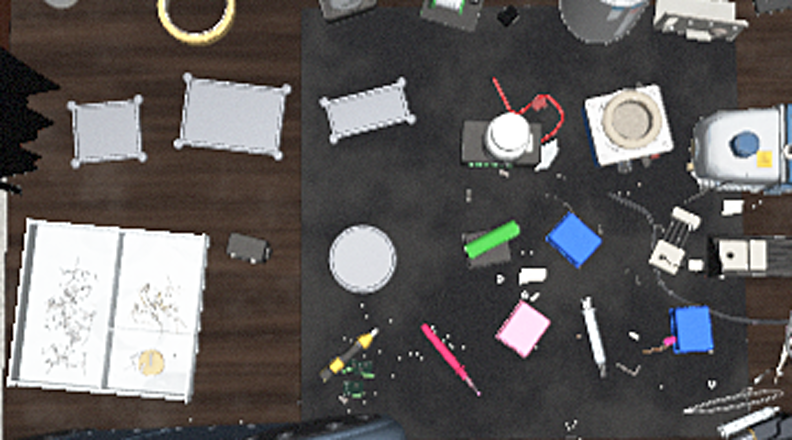

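View pics/sidec.png

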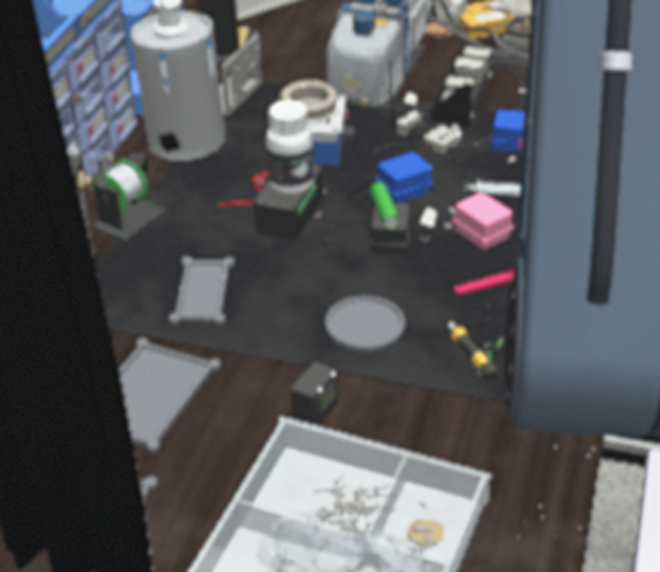

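The top crop (scale 2.2, offset 130,150) shows the relay tray at px (179,210), module tray (236,203), cell tray (297,200) and dish (294,267). The module with the bottle is at (357,215) and the relay box with the cell at (352,260). Blue and pink look-alikes lie near the relay box. The side view shows all of these, but its relay tray is hidden.

```bash
cat > seg.py <<'E'
from h import *
V={}
for n in("side","top"):
    im,K,T,c=cam(n); V[n]=(im,K,T)
def fl(n,seed,tol=14):
    im=V[n][0].copy(); m=np.zeros((482,642),np.uint8)
    cv2.floodFill(im,m,seed,0,(tol,)*3,(tol,)*3,4|cv2.FLOODFILL_FIXED_RANGE|cv2.FLOODFILL_MASK_ONLY|(255<<8))
    return m[1:-1,1:-1]
def cen(m):
    M=cv2.moments(m,True); return M["m01"]/M["m00"],M["m10"]/M["m00"]
E
python3 - <<'E'
from seg import *
S=dict(relay=((178,209),None),module=((236,203),(232,294)),cell=((297,200),(252,252)),dish=((294,267),(326,266)))
for k,(t,s) in S.items():
    m=fl("top",t,25); _,K,T=V["top"]; c=cen(m)
    ys,xs=np.nonzero(m); P=np.array([atz(K,T,(y,x),0.003)[:2] for y,x in zip(ys,xs)])
    r=cv2.minAreaRect((P*1000).astype(np.float32)); p=atz(K,T,c,.003)
    print(k,len(ys),"floor c",p.round(4),"rect",np.round(r[0]+r[1],1),r[2])
    if s:
        m2=fl("side",s,25); x,e=tri(ray(K,T,c),ray(*V["side"][1:],cen(m2))); print("   side",m2.astype(bool).sum(),x.round(4),e.round(4))
def crop(im,r,c,h,w,f,g=1.8):
    a=im[r:r+h,c:c+w].astype(float)/255; a=(a**(1/g)*255).astype(np.uint8); return cv2.resize(a,None,fx=f,fy=f,interpolation=cv2.INTER_CUBIC)
a=crop(V["top"][0],185,325,100,65,6);b=crop(V["side"][0],150,260,100,90,4.5)
b=cv2.resize(b,(400,600));a=cv2.resize(a,(390,600))
print("top crop: rows185 cols325 x6; side rows150 cols260 ",b.shape)
cv2.imwrite("pics/piles.png",np.hstack([a,b]))
E
```

```text
relay 672 floor c [0.6025 0.0492 0.003 ] rect [603.3  50.8  75.4  85.5] 4.519942760467529
module 1186 floor c [ 0.6176 -0.1015  0.003 ] rect [ 616.9 -100.4  131.1   83.3] 84.3844985961914
   side 1055 [ 0.6117 -0.1039  0.0098] 0.0095
cell 495 floor c [ 0.6211 -0.2641  0.003 ] rect [ 621.9 -264.    55.5  103. ] 13.662182807922363
   side 503 [ 0.621  -0.264   0.0075] 0.0013
dish 595 floor c [ 0.4433 -0.255   0.003 ] rect [ 444.7 -254.5   71.7   70.6] 47.0660514831543
   side 572 [ 0.4434 -0.2551  0.0075] 0.0007
top crop: rows185 cols325 x6; side rows150 cols260  (600, 400, 3)
```

View pics/piles.png

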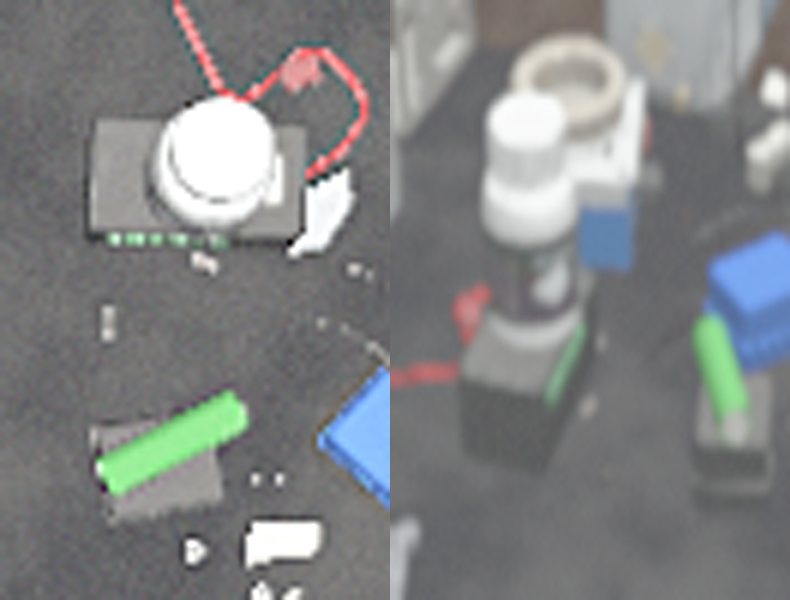

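The left half (top view) shows the module's top face at crop (88–305, 120–242), about level with the image axes, with the bottle cap at (222,150). The cell runs from (108,478) to (238,412). The relay box top corners are (93,430), (112,518) and (220,497). The right half shows the matching side-view corners.

Run:
```python
from h import *
V={n:cam(n)[1:3] for n in("side","top")}
t=lambda x,y:((y+.5)/6-.5+185,(x+.5)/6-.5+325)
s=lambda x,y:((y+.5)/6-.5+150,(x-390+.5)/(400/90)-.5+260)
def T3(n,a,b):
    x,e=tri(ray(*V["top"],t(*a)),ray(*V["side"],s(*b))); print(n,x.round(4),round(e,4))
T3("mod +y-x",(88,233),(547,403));T3("mod +y+x",(95,120),(463,377));T3("mod -y-x",(303,242),(595,300))
T3("cap",(222,150),(525,112));T3("relay +y-x",(112,518),(772,455));T3("relay +y+x",(93,430),(698,443))
T3("cell near",(108,478),(735,415));T3("cell far",(238,412),(712,325))
for n,L,z in(("mod",[(95,120),(305,125),(303,242),(88,233)],.05),("relay",[(93,430),(112,518),(220,497)],.04),("cell",[(108,478),(238,412)],.053),("cap",[(222,150)],.144)):
    P=np.array([atz(*V["top"],t(*p),z) for p in L])[:,:2]; print(n,P.round(4).tolist(),"c",P.mean(0).round(4))
    for i in range(len(P)-1): d=P[i+1]-P[i]; print("   len",np.linalg.norm(d).round(4),"ang",np.degrees(np.arctan2(d[1],d[0])).round(1))
# mat height: white bits / dish: red wire bits skip
S=ctrl.state(); print(S["tcp_pos"],S["ee_rot"],S["width"],ctrl.tcp_to_grasp)
from scipy.spatial.transform import Rotation as R
q=S["ee_rot"]; print(R.from_quat([q[1],q[2],q[3],q[0]]).as_matrix().round(3))
```

```text
mod +y-x [ 0.5504 -0.3739  0.0431] 0.001
mod +y+x [ 0.5992 -0.3779  0.0444] 0.0009
mod -y-x [ 0.5484 -0.4666  0.0335] 0.0034
cap [ 0.5716 -0.4214  0.1457] 0.0038
relay +y-x [ 0.4284 -0.3819  0.0346] 0.0015
relay +y+x [ 0.4664 -0.3743  0.0386] 0.0004
cell near [ 0.4463 -0.3792  0.0523] 0.0022
cell far [ 0.4731 -0.4346  0.0543] 0.0019
mod [[0.5987, -0.3774], [0.5951, -0.4672], [0.5446, -0.4649], [0.55, -0.3733]] c [ 0.5721 -0.4207]
   len 0.0899 ang -92.3
   len 0.0505 ang 177.4
   len 0.0917 ang 86.7
relay [[0.4665, -0.3742], [0.4289, -0.3815], [0.4371, -0.4276]] c [ 0.4442 -0.3944]
   len 0.0383 ang -169.1
   len 0.0469 ang -80.0
cell [[0.4452, -0.3793], [0.4722, -0.4349]] c [ 0.4587 -0.4071]
   len 0.0618 ang -64.1
cap [[0.57, -0.422]] c [ 0.57  -0.422]
[ 0.21362749 -0.58735469  0.22255999] [ 1.41520348e-05  9.84830719e-01  1.73517879e-01 -1.26866824e-05] 0.08713197686074893 0.0187
[[ 0.94   0.342 -0.   ]
 [ 0.342 -0.94  -0.   ]
 [-0.     0.    -1.   ]]
```

View pics/top0.png

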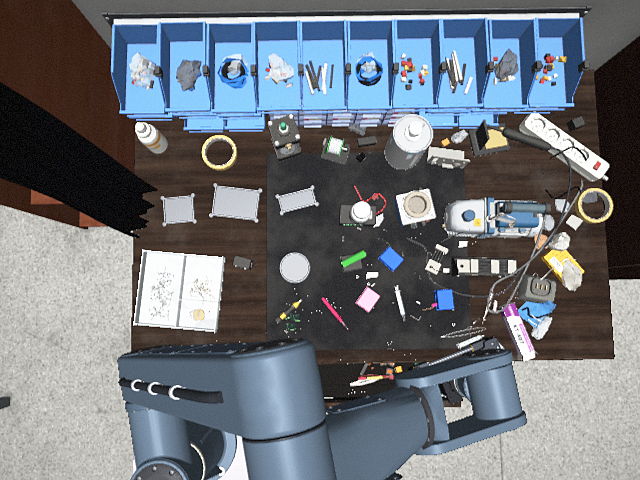

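View pics/side0.png

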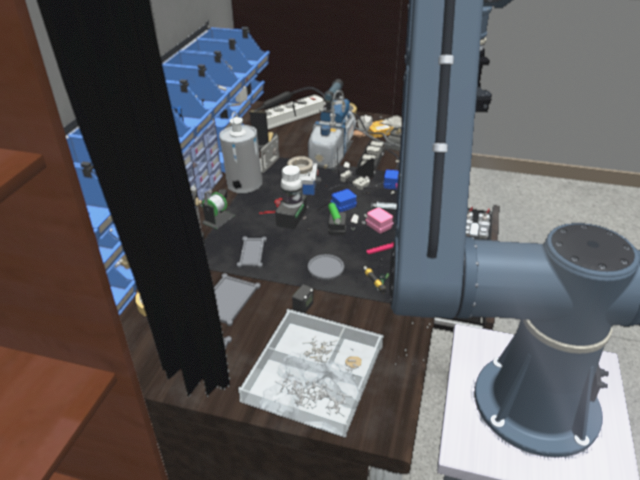

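The top view shows the blue bin rack at the back, and a black curtain at the left edge ending about px (180–237, 135–158), close to the relay tray. The side view puts the curtain's lower tips at about (388,226). I'll triangulate it before moving.

Run:
```python
from h import *
V={n:cam(n)[1:3] for n in("side","top")}
for a,b in(((235,137),(388,226)),((181,155),(362,163)),((207,158),(390,200)),((104,240),(70,255))):
    x,e=tri(ray(*V["top"],a),ray(*V["side"],b)); print(x.round(3),round(e,3))
for z in (0,.1,.2,.3): print(z,atz(*V["top"],(207,158),z).round(3),atz(*V["top"],(235,137),z).round(3))
for p in ([.6,.05,0],): print(proj(*V["side"],np.array(p)))
```

```text
[0.522 0.143 0.043] 0.016
[0.665 0.103 0.022] 0.018
[ 0.601  0.108 -0.03 ] 0.026
[ 0.63  -0.197  0.487] 0.152
0 [0.608 0.104 0.   ] [0.534 0.159 0.   ]
0.1 [0.591 0.076 0.1  ] [0.523 0.127 0.1  ]
0.2 [0.575 0.048 0.2  ] [0.511 0.095 0.2  ]
0.3 [0.558 0.02  0.3  ] [0.499 0.062 0.3  ]
(np.float64(355.11061709063483), np.float64(204.47796271238857))
```

```bash
python3 -m handwheel '[0.044,0.02,0.004,0.147,-1,0.044,0.02,0.004,0.147,-1,0.044,0.02,0.004,0.147,-1,0.044,0.02,0.004,0.147,-1,0.044,0.02,0.004,0.147,-1,0.044,0.02,0.004,0.147,-1,0.044,0.02,0.004,0.147,-1,0.044,0.02,0.004,0.147,-1]' 20
```

```text
time: 2.1
tcp_pos: [0.5673, -0.4262, 0.2548]
ee_rot: [0.0, 0.721, 0.693, -0.0]
contact_force: [-0.1, -0.6, 0.0]
width: 0.0868
grip_force: 0.0
```

```bash
python3 -m handwheel '[0.003,0.004,-0.03,0,-1,0,0,-0.03,0,-1,0,0,-0.03,0,-1,0,0,-0.03,0,-1,0,0,-0.02,0,-1,0,0,-0.02,0,-1,0,0,-0.012,0,-1,0,0,0,0,-1]' 20
python3 - <<'E'
from h import *
a=cam("side")[0][120:240,220:380];b=cam("top")[0][150:270,290:450]
cv2.imwrite("pics/g1.png",cv2.resize(np.hstack([a,b]),(800,300),interpolation=cv2.INTER_CUBIC))
E
```

```text
time: 2.9
tcp_pos: [0.5676, -0.4223, 0.0803]
ee_rot: [-0.002, 0.723, 0.691, -0.0]
contact_force: [0.0, 0.1, -0.6]
width: 0.0867
grip_force: 0.0
```

View pics/g1.png

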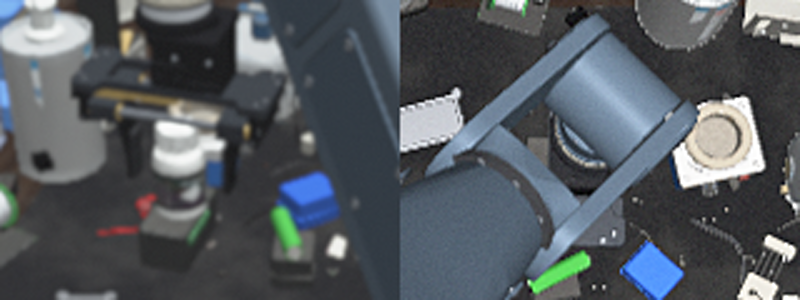

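The bottle stands between the open fingers, with its cap clear of the gripper body. The wrist yoke spans about 110 mm. I'll close the fingers now.

```bash
python3 -m handwheel '[0.002,0,0,0,-0.3,0,0,0,0,0.3,0,0,0,0,0.6,0,0,0,0,1,0,0,0,0,1,0,0,0,0,1,0,0,0,0,1,0,0,0,0,1]' 20; python3 -m handwheel '[0,0,0.005,0,1,0,0,0.01,0,1,0,0,0.02,0,1,0,0,0.03,0,1,0,0,0.03,0,1,0,0,0.01,0,1]'
```

```text
time: 3.8
tcp_pos: [0.5705, -0.4234, 0.0827]
ee_rot: [-0.0, 0.723, 0.691, -0.0]
contact_force: [-0.6, 0.1, 0.3]
width: 0.0502
grip_force: 20.0
time: 4.4
tcp_pos: [0.5724, -0.4249, 0.1922]
ee_rot: [0.004, 0.723, 0.691, 0.0]
contact_force: [0.5, -0.9, -1.9]
width: 0.0497
grip_force: 20.0
```

```bash
python3 -m handwheel '[-0.012,0.016,0,0,1,-0.02,0.027,0,0,1,-0.023,0.03,0,0,1,-0.023,0.03,0,0,1,-0.023,0.03,0,0,1,-0.018,0.024,0,0,1,-0.008,0.011,0,0,1,0,0,0,0,1]'; python3 -m handwheel '[0,0,-0.015,0,1,0,0,-0.03,0,1,0,0,-0.03,0,1,0,0,-0.03,0,1,0,0,-0.02,0,1,0,0,-0.01,0,1,0,0,0,0,1,0,0,0,0,1]'
```

```text
time: 5.2
tcp_pos: [0.4427, -0.2539, 0.1875]
ee_rot: [-0.001, 0.723, 0.691, -0.0]
contact_force: [0.5, -0.3, -0.9]
width: 0.0497
grip_force: 20.0
time: 6.0
tcp_pos: [0.4447, -0.2565, 0.0529]
ee_rot: [0.001, 0.723, 0.691, 0.0]
contact_force: [0.4, 0.0, -1.0]
width: 0.0497
grip_force: 20.0
```

```bash
python3 -m handwheel '[0,0,-0.004,0,1,0,0,-0.003,0,1,0,0,-0.001,0,1,0,0,0,0,1,0,0,0,0,1]'; python3 -m handwheel '[0,0,-0.001,0,1,0,0,-0.001,0,1,0,0,0,0,1,0,0,0,0,1]';python3 -m handwheel '[0,0,-0.001,0,1,0,0,-0.001,0,1,0,0,0,0,1,0,0,0,0,1]'
```

```text
time: 6.5
tcp_pos: [0.4437, -0.2554, 0.0448]
ee_rot: [0.0, 0.723, 0.691, 0.0]
contact_force: [-0.1, -0.7, -2.8]
width: 0.05
grip_force: 20.0
time: 6.9
tcp_pos: [0.4436, -0.2553, 0.0425]
ee_rot: [-0.0, 0.723, 0.691, -0.0]
contact_force: [0.2, -0.4, -0.7]
width: 0.0499
grip_force: 20.0
time: 7.3
tcp_pos: [0.4436, -0.2553, 0.0405]
ee_rot: [-0.0, 0.723, 0.691, 0.0]
contact_force: [-0.5, 0.8, -1.2]
width: 0.0493
grip_force: 20.0
```

```bash
python3 -m handwheel '[0,0,-0.001,0,1,0,0,0,0,1,0,0,0,0,1]'
```

```text
time: 7.6
tcp_pos: [0.4437, -0.2554, 0.0397]
ee_rot: [0.0, 0.723, 0.691, 0.0]
contact_force: [-0.1, -0.2, 0.7]
width: 0.0502
grip_force: 20.0
```

```bash
python3 -m handwheel '[0,0,-0.0005,0,1,0,0,0,0,1]'; python3 -m handwheel '[0,0,-0.0005,0,1,0,0,0,0,1]'; python3 -m handwheel '[0,0,-0.0005,0,1,0,0,0,0,1]'
```

```text
time: 7.8
tcp_pos: [0.4437, -0.2554, 0.0396]
ee_rot: [0.0, 0.723, 0.691, 0.0]
contact_force: [-0.5, 0.0, 3.8]
width: 0.0502
grip_force: 20.0
time: 8.0
tcp_pos: [0.4437, -0.2554, 0.0396]
ee_rot: [0.0, 0.723, 0.691, -0.0]
contact_force: [-0.5, 1.0, 9.2]
width: 0.0497
grip_force: 20.0
time: 8.2
tcp_pos: [0.4437, -0.2554, 0.0396]
ee_rot: [0.0, 0.723, 0.691, -0.0]
contact_force: [-2.6, 0.4, 13.5]
width: 0.0496
grip_force: 20.0
```

```bash
python3 -m handwheel '[0,0,0.0008,0,1,0,0,0,0,0.4,0,0,0,0,0,0,0,0,0,-0.4,0,0,0,0,-1,0,0,0,0,-1,0,0,0,0,-1]' 10; python3 -m handwheel '[0,0,0.02,0,-1,0,0,0.04,0,-1,0,0,0.04,0,-1,0,0,0.04,0,-1,0,0,0.01,0,-1]'
```

```text
time: 8.9
tcp_pos: [0.4436, -0.2553, 0.0386]
ee_rot: [-0.0, 0.723, 0.691, -0.0]
contact_force: [-0.4, -0.1, 0.9]
width: 0.0746
grip_force: 0.0
time: 9.4
tcp_pos: [0.4456, -0.257, 0.1929]
ee_rot: [0.004, 0.723, 0.691, 0.0]
contact_force: [0.5, -0.4, 0.1]
width: 0.0869
grip_force: 0.0
```

Run:
```python
from h import *
a=cam("side")[0][150:300,250:400];b=cam("top")[0][185:285,325:425]
g=lambda a:(np.power(a/255.,.55)*255).astype(np.uint8)
cv2.imwrite("pics/g2.png",np.hstack([cv2.resize(g(a),(300,300)),cv2.resize(g(b),(500,500),interpolation=cv2.INTER_CUBIC)[:300]]))
```

```text
(no output)
```

View pics/g2.png

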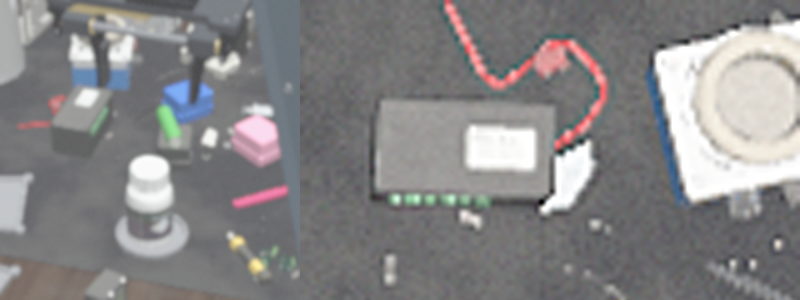

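The bottle stands upright in the dish. The module is bare, with corners at crop (378,98), (554,104), (550,197) and (374,192). A red wire lies on its far side at crop col 445–490, so I'll grip 15 mm toward +y with a reduced opening.

```bash
python3 -m handwheel '[0.012,-0.014,0,0,-1,0.022,-0.025,0,0,-0.5,0.026,-0.03,0,0,-0.5,0.026,-0.03,0,0,-0.5,0.022,-0.025,0,0,-0.5,0.014,-0.017,0,0,-0.5,0.008,-0.009,0,0,-0.5,0,0,0,0,-0.5]' 35; python3 -m handwheel '[0,0,-0.02,0,-0.5,0,0,-0.03,0,-0.5,0,0,-0.03,0,-0.5,0,0,-0.03,0,-0.5,0,0,-0.02,0,-0.5,0,0,-0.01,0,-0.5,0,0,0,0,-0.5,0,0,0,0,-0.5]'
```

```text
time: 10.3
tcp_pos: [0.5734, -0.4059, 0.1851]
ee_rot: [-0.002, 0.723, 0.69, -0.0]
contact_force: [-0.1, 0.2, -0.6]
width: 0.0653
grip_force: 0.0
time: 11.1
tcp_pos: [0.5737, -0.4053, 0.0491]
ee_rot: [0.0, 0.723, 0.691, 0.0]
contact_force: [0.8, -0.3, 0.8]
width: 0.0652
grip_force: 0.0
```

```bash
python3 -m handwheel '[0,0,-0.004,0,-0.5,0,0,-0.004,0,-0.5,0,0,0,0,-0.5]'; python3 -m handwheel '[0,0,-0.01,0,-0.5,0,0,-0.01,0,-0.5,0,0,-0.004,0,-0.5,0,0,0,0,-0.5,0,0,0,0,0,0,0,0,0,1,0,0,0,0,1,0,0,0,0,1]'
```

```text
time: 11.4
tcp_pos: [0.5736, -0.4052, 0.041]
ee_rot: [0.0, 0.723, 0.691, 0.0]
contact_force: [0.3, 0.2, 0.8]
width: 0.0655
grip_force: 0.0
time: 12.2
tcp_pos: [0.5739, -0.4056, 0.0173]
ee_rot: [0.0, 0.723, 0.691, 0.0]
contact_force: [0.8, -0.9, 0.2]
width: 0.0497
grip_force: 35.0
```

```bash
python3 -m handwheel '[0,0,0,0,1,0,0,0.004,0,1,0,0,0.01,0,1,0,0,0.02,0,1,0,0,0.03,0,1,0,0,0.03,0,1,0,0,0.01,0,1,0,0,0,0,1]'; python3 -m handwheel '[0.002,0.015,0,-0.01,1,0.004,0.03,0,-0.01,1,0.006,0.042,0,-0.01,1,0.006,0.042,0,-0.01,1,0.006,0.042,0,-0.01,1,0.006,0.042,0,-0.01,1,0.006,0.042,0,0,1,0.004,0.03,0,0,1]'
```

```text
time: 13.0
tcp_pos: [0.5746, -0.4062, 0.1233]
ee_rot: [0.002, 0.723, 0.691, 0.0]
contact_force: [0.6, 0.2, -1.0]
width: 0.0498
grip_force: 35.0
time: 13.8
tcp_pos: [0.6114, -0.1155, 0.1185]
ee_rot: [-0.003, 0.743, 0.669, -0.001]
contact_force: [0.7, 0.3, -1.5]
width: 0.0501
grip_force: 35.0
```

```bash
python3 -m handwheel '[0.003,0.02,0,0,1,0.002,0.0145,0,0,1,0,0,0,0,1,0,0,0,0,1]'
python3 - <<'E'
from h import *
a=cam("side")[0][120:360,140:440];b=cam("top")[0][120:360,130:430]
g=lambda a:(np.power(a/255.,.55)*255).astype(np.uint8)
cv2.imwrite("pics/g3.png",cv2.resize(np.hstack([g(a),g(b)]),(800,320)))
E
```

```text
time: 14.2
tcp_pos: [0.6181, -0.0858, 0.12]
ee_rot: [-0.001, 0.743, 0.669, -0.001]
contact_force: [1.0, 0.3, -1.6]
width: 0.0497
grip_force: 35.0
```

View pics/g3.png

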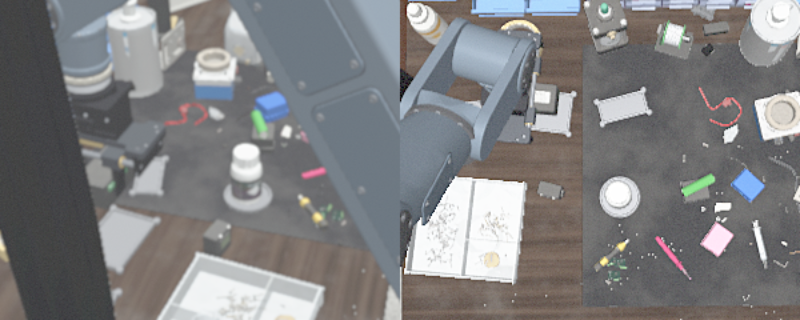

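The module hangs level over its tray, and the arm is clear of the curtain. I'll lower it.

```bash
python3 -m handwheel '[0,0,-0.015,0,1,0,0,-0.025,0,1,0,0,-0.025,0,1,0,0,-0.015,0,1,0,0,-0.008,0,1,0,0,-0.005,0,1,0,0,0,0,1,0,0,0,0,1]'; python3 -m handwheel '[0,0,-0.002,0,1,0,0,-0.002,0,1,0,0,0,0,1,0,0,0,0,1]'
```

```text
time: 15.1
tcp_pos: [0.6194, -0.0861, 0.0286]
ee_rot: [0.001, 0.744, 0.669, 0.0]
contact_force: [-0.3, 0.1, -2.2]
width: 0.0498
grip_force: 35.0
time: 15.5
tcp_pos: [0.6187, -0.0858, 0.024]
ee_rot: [0.0, 0.744, 0.669, 0.0]
contact_force: [0.1, 0.4, -1.8]
width: 0.0495
grip_force: 35.0
```

```bash
python3 -m handwheel '[0,0,-0.001,0,1,0,0,0,0,1]'; python3 -m handwheel '[0,0,-0.001,0,1,0,0,0,0,1]'; python3 -m handwheel '[0,0,-0.0007,0,1,0,0,0,0,1]'
```

```text
time: 15.7
tcp_pos: [0.6186, -0.0858, 0.0228]
ee_rot: [-0.0, 0.744, 0.669, -0.0]
contact_force: [0.7, 0.4, -1.6]
width: 0.0497
grip_force: 35.0
time: 15.9
tcp_pos: [0.6185, -0.0858, 0.0217]
ee_rot: [-0.0, 0.744, 0.669, -0.0]
contact_force: [-0.3, -0.4, -1.2]
width: 0.0498
grip_force: 35.0
time: 16.1
tcp_pos: [0.6186, -0.0858, 0.0211]
ee_rot: [-0.0, 0.744, 0.669, -0.0]
contact_force: [-0.9, 0.0, -0.8]
width: 0.0497
grip_force: 35.0
```

```bash
for i in 1 ; do python3 -m handwheel '[0,0,-0.0007,0,1,0,0,0,0,1]'; python3 -m handwheel '[0,0,-0.0006,0,1,0,0,0,0,1]'; done
```

```text
time: 16.3
tcp_pos: [0.6186, -0.0858, 0.0204]
ee_rot: [-0.0, 0.744, 0.669, -0.0]
contact_force: [-0.2, 0.6, -2.3]
width: 0.0498
grip_force: 35.0
time: 16.5
tcp_pos: [0.6186, -0.0858, 0.0202]
ee_rot: [0.0, 0.744, 0.669, 0.0]
contact_force: [-1.6, -0.2, 1.8]
width: 0.0499
grip_force: 35.0
```

```bash
python3 -m handwheel '[0,0,-0.0005,0,1,0,0,0,0,1]'; python3 -m handwheel '[0,0,-0.0005,0,1,0,0,0,0,1]'
```

```text
time: 16.7
tcp_pos: [0.6186, -0.0858, 0.0202]
ee_rot: [0.0, 0.744, 0.669, 0.0]
contact_force: [-1.7, 0.1, 4.8]
width: 0.0498
grip_force: 35.0
time: 16.9
tcp_pos: [0.6186, -0.0858, 0.0202]
ee_rot: [0.0, 0.744, 0.669, 0.0]
contact_force: [-2.5, 1.2, 8.4]
width: 0.0498
grip_force: 35.0
```

```bash
python3 -m handwheel '[0,0,0.0006,0,0.5,0,0,0,0,0,0,0,0,0,-0.3,0,0,0,0,-0.5,0,0,0,0,-0.5]' 12; python3 -m handwheel '[0,0,0.01,0,-0.5,0,0,0.02,0,-0.5,0,0,0.04,0,-0.5,0,0,0.05,0,-0.5,0,0,0.03,0,-0.5]'
python3 - <<'E'
from h import *
V={}
for n in("top","side"):
    im,K,T,_=cam(n); h=cv2.cvtColor(im,cv2.COLOR_BGR2HSV)
    m=cv2.inRange(h,(45,120,90),(75,255,255))
    k,l,s,c=cv2.connectedComponentsWithStats(m)
    i=max([j for j in range(1,k) if (abs(c[j][0]-352)<30 or abs(c[j][0]-334)<30) and s[j][4]>15],key=lambda j:s[j][4])
    V[n]=(K,T,c[i][::-1],s[i],l==i)
    print(n,c[i],s[i])
K,T,c,_,m=V["top"]; x,e=tri(ray(K,T,c),ray(*V["side"][:3])); print("tri",x.round(4),e)
ys,xs=np.nonzero(m); P=np.array([atz(K,T,(y,x),.050)[:2] for y,x in zip(ys,xs)])
r=cv2.minAreaRect((P*1000).astype(np.float32)); u,s,vt=np.linalg.svd(P-P.mean(0)); print(P.mean(0),r,np.degrees(np.arctan2(vt[0,1],vt[0,0])))
b=im=cam("top")[0][120:360,130:430]
cv2.imwrite("pics/g4.png",cv2.resize(b,(600,480)))
E
```

```text
time: 17.4
tcp_pos: [0.6188, -0.0859, 0.0191]
ee_rot: [0.0, 0.744, 0.669, 0.0]
contact_force: [-0.5, -0.3, 0.0]
width: 0.0626
grip_force: 0.0
time: 17.9
tcp_pos: [0.6202, -0.0863, 0.1737]
ee_rot: [0.002, 0.744, 0.669, 0.001]
contact_force: [1.0, 0.1, 0.3]
width: 0.0654
grip_force: 0.0
top [353.24293785 258.31073446] [341 250  25  17 177]
side [333.39423077 210.16346154] [329 203  11  16 104]
tri [ 0.4615 -0.406   0.0562] 0.0038894803753661967
[ 0.46003934 -0.40695337] ((459.94677734375, -406.8590393066406), (17.519012451171875, 64.33383178710938), 27.271570205688477) -62.6238506446381
```

View pics/g4.png

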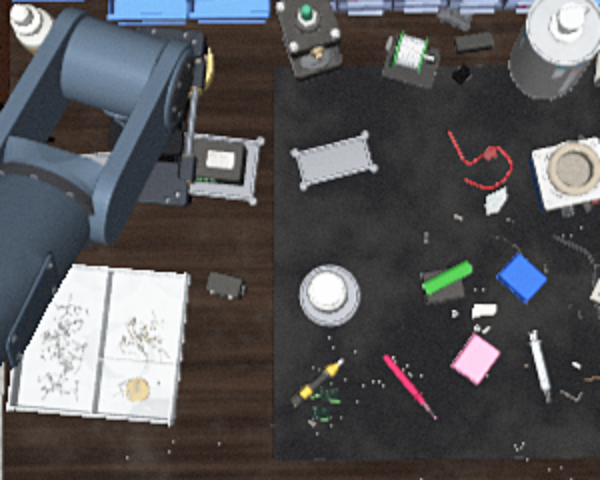

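The module sits flat in its tray, and the bottle is upright in the dish. The cell measures at (0.460, −0.407), yaw 27°.

```bash
python3 -m handwheel '[-0.01,-0.02,0,0.072,0,-0.018,-0.036,0,0.072,0,-0.022,-0.044,0,0.072,0,-0.022,-0.044,0,0.072,0,-0.022,-0.044,0,0.072,0,-0.022,-0.044,0,0.072,0,-0.018,-0.036,0,0.072,0,-0.012,-0.026,0,0.072,0]' 20; python3 -m handwheel '[-0.0085,-0.018,0,0,0,-0.004,-0.009,0,0,0,0,0,-0.02,0,0,0,0,-0.03,0,0,0,0,-0.03,0,0,0,0,-0.02,0,0,0,0,0,0,0,0,0,0,0,0]'
```

```text
time: 18.85
tcp_pos: [0.4702, -0.3816, 0.1677]
ee_rot: [-0.002, 0.523, 0.852, 0.0]
contact_force: [1.3, -0.0, 1.0]
width: 0.0436
grip_force: 0.0
time: 19.65
tcp_pos: [0.4601, -0.4059, 0.0688]
ee_rot: [-0.001, 0.523, 0.852, 0.0]
contact_force: [0.2, -0.4, 0.6]
width: 0.0433
grip_force: 0.0
```

```bash
python3 -m handwheel '[0,-0.001,-0.01,0,0,0,0,-0.008,0,0,0,0,-0.006,0,0,0,0,0,0,0,0,0,0,0,0]'; python3 -m handwheel '[0,0,-0.0015,0,0.3,0,0,0,0,0.5,0,0,0,0,0.7,0,0,0,0,1,0,0,0,0,1,0,0,0,0,1,0,0,0,0,1]' 20
```

```text
time: 20.15
tcp_pos: [0.4601, -0.4078, 0.0454]
ee_rot: [-0.0, 0.523, 0.852, 0.0]
contact_force: [1.2, -0.0, -0.4]
width: 0.0435
grip_force: 0.0
time: 20.85
tcp_pos: [0.4602, -0.4079, 0.0441]
ee_rot: [0.0, 0.523, 0.852, -0.0]
contact_force: [0.7, -1.2, 0.6]
width: 0.0181
grip_force: 20.0
```

```bash
python3 -m handwheel '[0,0,0.003,0,1,0,0,0.008,0,1,0,0,0.015,0,1,0,0,0.025,0,1,0,0,0.025,0,1,0,0,0.004,0,1,0.01,0.009,0,0,1,0.02,0.018,0,-0.04,1]'; python3 -m handwheel '[0.027,0.024,0,-0.05,1,0.03,0.027,0,-0.05,1,0.027,0.024,0,-0.05,1,0.022,0.019,0,-0.05,1,0.016,0.014,0,0,1,0.009,0.008,0,0,1,0,0,0,0,1,0,0,0,0,1]'
```

```text
time: 21.65
tcp_pos: [0.4895, -0.3809, 0.1235]
ee_rot: [-0.001, 0.542, 0.841, 0.0]
contact_force: [-0.3, -0.7, -0.7]
width: 0.0179
grip_force: 20.0
time: 22.45
tcp_pos: [0.6203, -0.2646, 0.1231]
ee_rot: [-0.001, 0.621, 0.784, -0.0]
contact_force: [-0.4, -0.0, -0.4]
width: 0.0181
grip_force: 20.0
```

```bash
python3 -m handwheel '[0,0,-0.015,0,1,0,0,-0.025,0,1,0,0,-0.025,0,1,0,0,-0.02,0,1,0,0,-0.012,0,1,0,0,-0.007,0,1,0,0,0,0,1,0,0,0,0,1]'; python3 -m handwheel '[0,0,-0.002,0,1,0,0,-0.002,0,1,0,0,0,0,1]';python3 -m handwheel '[0,0,-0.001,0,1,0,0,-0.001,0,1,0,0,0,0,1]'
```

```text
time: 23.25
tcp_pos: [0.6215, -0.2654, 0.0206]
ee_rot: [0.001, 0.621, 0.783, 0.0]
contact_force: [-0.6, -0.6, -0.5]
width: 0.0183
grip_force: 20.0
time: 23.55
tcp_pos: [0.6213, -0.2648, 0.0163]
ee_rot: [0.0, 0.621, 0.784, 0.0]
contact_force: [-0.1, 0.2, 0.1]
width: 0.0181
grip_force: 20.0
time: 23.85
tcp_pos: [0.621, -0.2647, 0.0138]
ee_rot: [-0.0, 0.621, 0.784, -0.0]
contact_force: [-0.3, 0.0, -0.7]
width: 0.018
grip_force: 20.0
```

```bash
python3 -m handwheel '[0,0,-0.001,0,1,0,0,-0.001,0,1,0,0,0,0,1]'; python3 -m handwheel '[0,0,-0.0005,0,1,0,0,0,0,1]'; python3 -m handwheel '[0,0,-0.0005,0,1,0,0,0,0,1]'
```

```text
time: 24.15
tcp_pos: [0.621, -0.2648, 0.0117]
ee_rot: [-0.0, 0.621, 0.784, -0.0]
contact_force: [-0.1, -0.4, -0.3]
width: 0.0181
grip_force: 20.0
time: 24.35
tcp_pos: [0.6211, -0.2648, 0.0114]
ee_rot: [-0.0, 0.621, 0.784, -0.0]
contact_force: [-0.1, -0.3, -0.0]
width: 0.0182
grip_force: 20.0
time: 24.55
tcp_pos: [0.6212, -0.2649, 0.0112]
ee_rot: [0.0, 0.621, 0.784, 0.0]
contact_force: [-1.0, 0.0, 0.9]
width: 0.018
grip_force: 20.0
```

```bash
python3 -m handwheel '[0,0,-0.0004,0,1,0,0,0,0,1]'; python3 -m handwheel '[0,0,-0.0004,0,1,0,0,0,0,1]'; python3 -m handwheel '[0,0,0.0004,0,0.6,0,0,0,0,0.5,0,0,0,0,0.3,0,0,0,0,0.2,0,0,0,0,0.1]' 8; python3 -m handwheel '[0,0,0.005,0,0,0,0,0.02,0,0,0,0,0.04,0,-0.3,0,0,0.04,0,-0.5,0,0,0.03,0,-0.5]' 30
```

```text
time: 24.75
tcp_pos: [0.6212, -0.2649, 0.0112]
ee_rot: [0.0, 0.621, 0.784, -0.0]
contact_force: [-1.2, 0.8, 5.3]
width: 0.0179
grip_force: 20.0
time: 24.95
tcp_pos: [0.6212, -0.2649, 0.0112]
ee_rot: [0.0, 0.621, 0.784, -0.0]
contact_force: [-2.8, 1.3, 7.4]
width: 0.0176
grip_force: 20.0
time: 25.45
tcp_pos: [0.621, -0.2648, 0.0101]
ee_rot: [-0.0, 0.621, 0.784, -0.0]
contact_force: [-0.4, 0.1, -0.1]
width: 0.0349
grip_force: 0.0
time: 25.95
tcp_pos: [0.6219, -0.2653, 0.1485]
ee_rot: [0.001, 0.621, 0.784, 0.0]
contact_force: [0.7, 0.3, 1.5]
width: 0.0599
grip_force: 0.0
```

Run:
```python
from h import *
im,K,T,_=cam("top")
b=im[180:285,280:420]; g=lambda a:(np.power(a/255.,.5)*255).astype(np.uint8)
cv2.imwrite("pics/g5.png",cv2.resize(g(b),(800,600),interpolation=cv2.INTER_CUBIC))
```

```text
(no output)
```

View pics/g5.png

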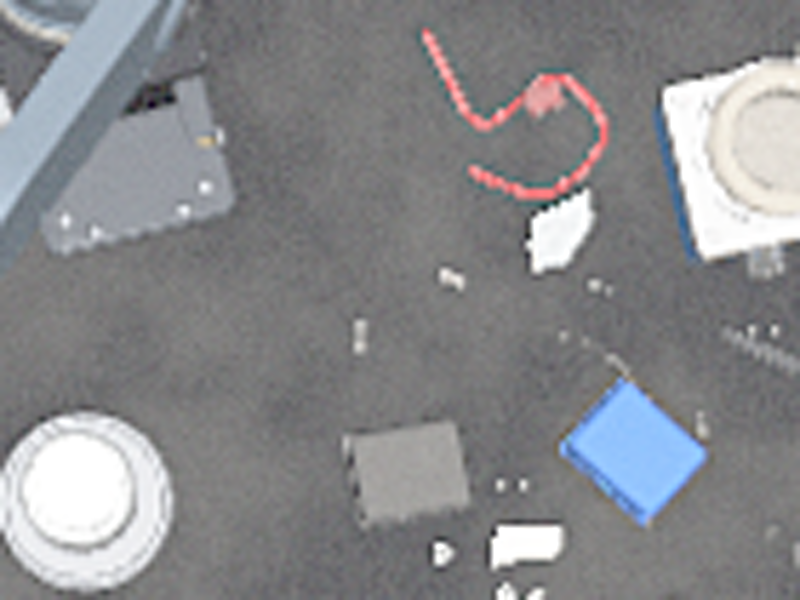

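The relay box is now bare: crop corners (355,437), (455,422), (470,505) and (365,523), so its centre is about (0.451, −0.4025) with yaw 9.5°. The gripper hides the cell tray, so I'll check that from the next pose.

```bash
python3 -m handwheel '[-0.012,-0.01,0,-0.02,-0.33,-0.024,-0.02,0,-0.02,-0.33,-0.032,-0.027,0,-0.025,-0.33,-0.032,-0.027,0,0,-0.33,-0.03,-0.026,0,0,-0.33,-0.024,-0.021,0,0,-0.33,-0.015,-0.0125,0,0,-0.33,0,0,0,0,-0.33]' 30; python3 -m handwheel '[0,0,-0.02,0,-0.33,0,0,-0.03,0,-0.33,0,0,-0.03,0,-0.33,0,0,-0.02,0,-0.33,0,0,-0.005,0,-0.33,0,0,0,0,-0.33,0,0,0,0,-0.33]'
```

```text
time: 26.8
tcp_pos: [0.4484, -0.4096, 0.1439]
ee_rot: [-0.002, 0.648, 0.761, -0.0]
contact_force: [-0.1, -0.9, -0.4]
width: 0.0577
grip_force: 0.0
time: 27.5
tcp_pos: [0.4526, -0.4084, 0.0411]
ee_rot: [0.0, 0.646, 0.763, -0.0]
contact_force: [-0.1, 0.6, -0.0]
width: 0.058
grip_force: 0.0
```

Run:
```python
from h import *
a=cam("side")[0][170:310,200:380];b=cam("top")[0][160:300,150:330]
g=lambda a:(np.power(a/255.,.6)*255).astype(np.uint8)
cv2.imwrite("pics/g6.png",cv2.resize(g(np.hstack([a,b])),(800,311),interpolation=cv2.INTER_CUBIC))
```

```text
(no output)
```

View pics/g6.png

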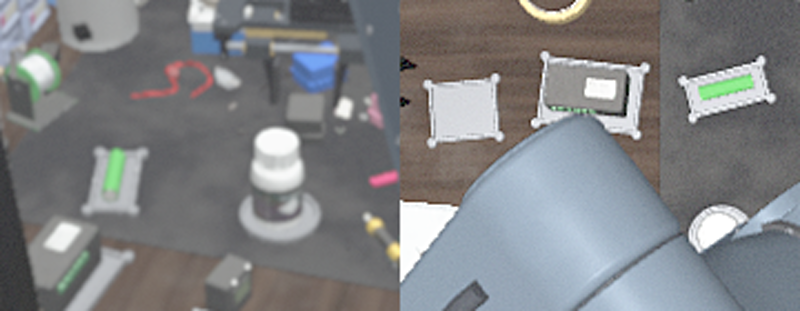

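The cell lies flat in its tray and the module sits inside its own; the fingers straddle the relay box. I'll grip it.

```bash
python3 -m handwheel '[0,0,-0.007,0,-0.33,0,0,-0.007,0,-0.33,0,0,0,0,-0.33]'; python3 -m handwheel '[0,0,-0.007,0,-0.33,0,0,-0.006,0,-0.33,0,0,0,0,-0.33]'; python3 -m handwheel '[0,0,0,0,0,0,0,0,0,1,0,0,0,0,1,0,0,0,0,1,0,0,0,0,1]'
```

```text
time: 27.9
tcp_pos: [0.4516, -0.4077, 0.0256]
ee_rot: [-0.001, 0.646, 0.763, 0.0]
contact_force: [-0.0, -0.6, -1.4]
width: 0.0576
grip_force: 0.0
time: 28.2
tcp_pos: [0.4516, -0.4077, 0.0124]
ee_rot: [-0.001, 0.646, 0.763, 0.0]
contact_force: [-0.5, 0.0, -1.0]
width: 0.0581
grip_force: 0.0
time: 28.7
tcp_pos: [0.4522, -0.4085, 0.0138]
ee_rot: [0.0, 0.646, 0.763, -0.0]
contact_force: [-0.7, -0.6, 0.6]
width: 0.0398
grip_force: 30.0
```

```bash
python3 -m handwheel '[0,0,0.004,0,1,0,0,0.01,0,1,0,0,0.02,0,1,0,0,0.035,0,1,0,0,0.04,0,1,0,0,0.025,0,1,0.005,0.008,0.005,0,1,0.012,0.02,0,-0.02,1]'; python3 -m handwheel '[0.02,0.036,0,-0.02,1,0.02,0.042,0,-0.02,1,0.02,0.042,0,-0.02,1,0.02,0.042,0,-0.016,1,0.02,0.042,0,0,1,0.016,0.036,0,0,1,0.01,0.022,0,0,1,0.004,0.01,0,0,1]'
```

```text
time: 29.5
tcp_pos: [0.4693, -0.3816, 0.154]
ee_rot: [0.002, 0.655, 0.755, -0.0]
contact_force: [-0.2, -0.1, -2.1]
width: 0.04
grip_force: 30.0
time: 30.3
tcp_pos: [0.5988, -0.1047, 0.1513]
ee_rot: [-0.001, 0.681, 0.732, -0.0]
contact_force: [-0.3, -0.7, -1.0]
width: 0.04
grip_force: 30.0
```

```bash
python3 -m handwheel '[0.001,0.02,0,0,1,0.001,0.03,0,0,1,0.001,0.03,0,0,1,0.001,0.01,0,0,1,0,0,0,0,1]'
python3 - <<'E'
from h import *
a=cam("side")[0][60:360,20:380];b=cam("top")[0][100:350,80:380]
g=lambda a:(np.power(a/255.,.6)*255).astype(np.uint8)
cv2.imwrite("pics/g7.png",cv2.resize(np.hstack([cv2.resize(g(a),(400,333)),cv2.resize(g(b),(400,333))]),(800,333)))
E
```

```text
time: 30.8
tcp_pos: [0.6024, -0.0174, 0.152]
ee_rot: [-0.001, 0.682, 0.732, -0.001]
contact_force: [0.2, -0.4, -0.6]
width: 0.0397
grip_force: 30.0
```

View pics/g7.png

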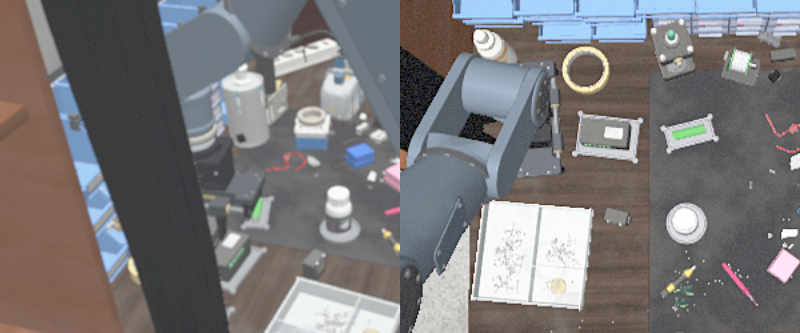

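The side view shows the relay box held by the gripper just past the curtain's edge, and the top view shows the wrist coming close to the curtain. I'll locate the curtain tips more accurately from the first images.

Run:
```python
from h import *
V={n:cam(n)[1:3] for n in("side","top")}
t=cv2.imread("pics/top0.png").max(2)<28; s=cv2.imread("pics/side0.png").max(2)<28
print("top right edge",[(r,int(np.nonzero(t[r,:175])[0].max()) if t[r,:175].any() else -1) for r in range(165,242,3)])
print("side bottom",[(c,int(np.nonzero(s[:,c])[0].max())) for c in range(150,236,4)])
for a,b in(((188,156),(375,170)),((207,153),(390,190)),((219,150),(392,210)),((234,143),(387,228))):
    x,e=tri(ray(*V["top"],a),ray(*V["side"],b)); print(x.round(3),round(e,3))
# top of curtain in side image (row 0, cols 40..140)
for z in(.0,.05,.1): print(z,atz(*V["side"],(388,228),z).round(3),atz(*V["side"],(375,170),z).round(3))
print(ctrl.state()["joint_positions"])
a=cv2.imread("pics/top0.png")[160:245,110:200];b=cv2.imread("pics/side0.png")[310:410,140:240]
g=lambda a:(np.power(a/255.,.45)*255).astype(np.uint8)
cv2.imwrite("pics/g8.png",np.hstack([cv2.resize(g(a),(400,400)),cv2.resize(g(b),(400,400))]))
```

```text
top right edge [(165, 121), (168, 125), (171, 129), (174, 134), (177, 137), (180, 142), (183, 146), (186, 151), (189, 156), (192, 146), (195, 141), (198, 141), (201, 146), (204, 151), (207, 151), (210, 146), (213, 145), (216, 138), (219, 143), (222, 146), (225, 144), (228, 140), (231, 129), (234, 136), (237, 138), (240, -1)]Traceback (most recent call last):
  File "<stdin>", line 5, in <module>
    return umr_maximum(a, axis, None, out, keepdims, initial, where)
ValueError: zero-size array to reduction operation maximum which has no identity
```

Run:
```python
from h import *
V={n:cam(n)[1:3] for n in("side","top")}
s=cv2.imread("pics/side0.png").max(2)<40
print("side bottom",[(c,int(np.nonzero(s[330:402,c])[0].max()+330)) for c in range(150,234,3) if s[330:402,c].any()])
o,_=ray(*V["side"],(0,0)); print(o)
for y in(.1,.12,.14,.16,.2):
    for rc in((388,228),(390,212),(390,190)):
        o,d=ray(*V["side"],rc); print(y,(o+d*(y-o[1])/d[1]).round(3),end=" ")
    print()
for z in(0,.03,.06,.1): print(z,[atz(*V["top"],rc,z)[:2].round(3).tolist() for rc in((189,156),(205,152),(222,146.5),(237,138.5))])
print(np.round(ctrl.state()["joint_positions"],3))
```

```text
side bottom [(153, 335), (156, 347), (159, 357), (162, 366), (165, 370), (168, 377), (171, 376), (174, 373), (177, 370), (180, 368), (183, 376), (186, 388), (189, 393), (192, 391), (195, 386), (198, 382), (201, 379), (204, 380), (207, 393), (210, 392), (213, 389), (216, 385), (219, 385), (222, 387), (225, 386), (228, 383)]
[0.19447201 0.70406659 0.83121103]
0.1 [ 0.533  0.1   -0.014] 0.1 [ 0.567  0.1   -0.031] 0.1 [ 0.614  0.1   -0.047] 
0.12 [0.522 0.12  0.014] 0.12 [ 0.554  0.12  -0.003] 0.12 [ 0.6    0.12  -0.018] 
0.14 [0.511 0.14  0.042] 0.14 [0.542 0.14  0.026] 0.14 [0.586 0.14  0.011] 
0.16 [0.499 0.16  0.07 ] 0.16 [0.53  0.16  0.054] 0.16 [0.572 0.16  0.04 ] 
0.2 [0.477 0.2   0.126] 0.2 [0.505 0.2   0.112] 0.2 [0.544 0.2   0.098] 
0 [[0.657, 0.11], [0.614, 0.12], [0.569, 0.134], [0.529, 0.155]]
0.03 [[0.651, 0.102], [0.609, 0.112], [0.564, 0.125], [0.526, 0.145]]
0.06 [[0.645, 0.093], [0.604, 0.103], [0.56, 0.116], [0.522, 0.136]]
0.1 [[0.637, 0.082], [0.597, 0.091], [0.555, 0.104], [0.518, 0.123]]
[-0.217  0.584  1.554 -0.     1.003 -0.285]
```

The curtain tips lie at about (0.655,0.108), (0.612,0.118) and (0.525,0.15). The wrist yoke's left edge sits about 72 mm left of the TCP, so that approach is marginal. I'll set the relay box down on the free mat at about (0.51,−0.335) and regrip it near its −y end, which keeps the wrist farther from the curtain.

```bash
python3 -m handwheel '[-0.006,-0.02,0,0,1,-0.012,-0.04,0,0,1,-0.014,-0.047,0,0,1,-0.014,-0.047,0,0,1,-0.014,-0.047,0,0,1,-0.014,-0.047,0,0,1,-0.011,-0.038,0,0,1,-0.007,-0.024,0,0,1]'; python3 -m handwheel '[-0.001,-0.007,-0.015,0,1,0,0,-0.03,0,1,0,0,-0.03,0,1,0,0,-0.03,0,1,0,0,-0.02,0,1,0,0,-0.007,0,1,0,0,0,0,1,0,0,0,0,1]'
```

```text
time: 31.9
tcp_pos: [0.5097, -0.3328, 0.1527]
ee_rot: [0.001, 0.684, 0.73, -0.0]
contact_force: [0.8, -0.3, -1.8]
width: 0.04
grip_force: 30.0
time: 32.7
tcp_pos: [0.5107, -0.3354, 0.0211]
ee_rot: [0.001, 0.682, 0.731, 0.0]
contact_force: [-0.3, -0.3, -2.0]
width: 0.0399
grip_force: 30.0
```

```bash
python3 -m handwheel '[0,0,-0.003,0,1,0,0,-0.002,0,1,0,0,0,0,1,0,0,0,0,1]'; python3 -m handwheel '[0,0,-0.001,0,1,0,0,-0.0005,0,1,0,0,0,0,1]'; python3 -m handwheel '[0,0,-0.0005,0,1,0,0,0,0,1]'; python3 -m handwheel '[0,0,-0.0005,0,1,0,0,0,0,1]'
```

```text
time: 33.1
tcp_pos: [0.5102, -0.3355, 0.0159]
ee_rot: [0.0, 0.682, 0.731, -0.0]
contact_force: [0.2, 0.5, -1.3]
width: 0.0398
grip_force: 30.0
time: 33.4
tcp_pos: [0.5101, -0.3353, 0.014]
ee_rot: [-0.0, 0.682, 0.731, -0.0]
contact_force: [0.2, -0.2, -2.2]
width: 0.0399
grip_force: 30.0
time: 33.6
tcp_pos: [0.5101, -0.3353, 0.0138]
ee_rot: [0.0, 0.682, 0.731, 0.0]
contact_force: [-0.5, 1.3, 0.9]
width: 0.0398
grip_force: 30.0
time: 33.8
tcp_pos: [0.5101, -0.3353, 0.0137]
ee_rot: [0.0, 0.682, 0.731, -0.0]
contact_force: [-1.4, 1.7, 5.6]
width: 0.0397
grip_force: 30.0
```

```bash
python3 -m handwheel '[0,0,0.001,0,0.3,0,0,0,0,0,0,0,0,0,-0.2,0,0,0,0,-0.2,0.0003,-0.004,0,0,-0.2,0.0003,-0.0045,0,0,-0.2,0,0,0,0,-0.2,0,0,0,0,-0.2]' 20; python3 -m handwheel '[0,0,0,0,0.1,0,0,0,0,0.5,0,0,0,0,1,0,0,0,0,1,0,0,0,0,1,0,0,0,0,1]' 35; python3 -m handwheel '[0,0,0.003,0,1,0,0,0.01,0,1,0,0,0.02,0,1,0,0,0.03,0,1,0,0,0.04,0,1,0,0,0.03,0,1,0,0,0.005,0,1,0,0,0,0,1]'
```

```text
time: 34.6
tcp_pos: [0.5107, -0.3442, 0.014]
ee_rot: [0.0, 0.682, 0.731, -0.0]
contact_force: [-0.4, -0.2, -0.4]
width: 0.0522
grip_force: 0.0
time: 35.2
tcp_pos: [0.5107, -0.3437, 0.014]
ee_rot: [-0.0, 0.682, 0.731, 0.0]
contact_force: [-0.9, 0.4, 0.5]
width: 0.0396
grip_force: 35.0
time: 36.0
tcp_pos: [0.5111, -0.3442, 0.1535]
ee_rot: [0.001, 0.682, 0.731, -0.0]
contact_force: [-0.4, -0.2, -1.5]
width: 0.0398
grip_force: 35.0
```

```bash
python3 -m handwheel '[0.005,0.02,0,0,1,0.01,0.038,0,0,1,0.012,0.046,0,0,1,0.012,0.046,0,0,1,0.012,0.046,0,0,1,0.012,0.046,0,0,1,0.01,0.038,0,0,1,0.007,0.026,0,0,1]'; python3 -m handwheel '[0.003,0.014,0,0,1,0.003,0.015,0,0,1,0,0,0,0,1,0,0,0,0,1]'; python3 -c "
from rig import ctrl
s=ctrl.state();print([round(float(e),2) for e in s['effort']],[round(float(e),3) for e in s['joint_positions']])"
```

```text
time: 36.8
tcp_pos: [0.5888, -0.0331, 0.1497]
ee_rot: [-0.003, 0.681, 0.732, -0.001]
contact_force: [-0.9, -0.4, -1.2]
width: 0.0398
grip_force: 35.0
time: 37.2
tcp_pos: [0.5963, -0.0094, 0.1516]
ee_rot: [-0.0, 0.682, 0.731, -0.001]
contact_force: [0.0, 0.2, -0.5]
width: 0.0399
grip_force: 35.0
[0.82, -44.0, -14.99, 0.13, 0.08, 0.01] [-0.203, 0.577, 1.573, -0.001, 0.993, -0.271]
```

```bash
E='from rig import ctrl
s=ctrl.state();print([round(float(e),2) for e in s["effort"]])'; python3 -m handwheel '[0.001,0.01,0,0,1,0.001,0.01,0,0,1,0,0,0,0,1]' && python3 -c "$E"; python3 -m handwheel '[0,0.005,0,0,1,0.001,0.005,0,0,1,0,0,0,0,1]' && python3 -c "$E"
```

```text
time: 37.5
tcp_pos: [0.5986, 0.012, 0.1521]
ee_rot: [-0.0, 0.682, 0.731, 0.0]
contact_force: [-0.3, 0.3, -0.8]
width: 0.0398
grip_force: 35.0
[0.09, -44.19, -15.26, 0.14, 0.05, 0.07]
time: 37.8
tcp_pos: [0.5998, 0.0218, 0.1521]
ee_rot: [0.0, 0.682, 0.731, 0.0]
contact_force: [0.2, -0.3, -1.9]
width: 0.0398
grip_force: 35.0
[0.11, -44.32, -15.21, 0.11, 0.06, 0.03]
```

```bash
E='from rig import ctrl
s=ctrl.state();print([round(float(e),2) for e in s["effort"]])'; python3 -m handwheel '[0,0.004,0,0,1,0.001,0.003,0,0,1,0,0,0,0,1]' && python3 -c "$E"; python3 -m handwheel '[0,0.002,-0.01,0,1,0,0,-0.01,0,1,0,0,0,0,1]' && python3 -c "$E"; python3 -m handwheel '[0,0,-0.02,0,1,0,0,-0.02,0,1,0,0,0,0,1]' && python3 -c "$E"
```

```text
time: 38.1
tcp_pos: [0.6009, 0.0286, 0.1521]
ee_rot: [0.0, 0.682, 0.731, 0.0]
contact_force: [-0.2, -0.2, -1.8]
width: 0.0399
grip_force: 35.0
[0.11, -44.42, -15.22, 0.1, 0.06, 0.02]
time: 38.4
tcp_pos: [0.599, 0.0303, 0.1298]
ee_rot: [-0.002, 0.682, 0.731, -0.001]
contact_force: [-1.3, -0.1, -1.2]
width: 0.0394
grip_force: 35.0
[-0.01, -45.25, -14.88, 0.08, -0.11, 0.0]
time: 38.7
tcp_pos: [0.5983, 0.0303, 0.0893]
ee_rot: [-0.003, 0.682, 0.731, -0.002]
contact_force: [-0.7, 0.4, -2.0]
width: 0.0397
grip_force: 35.0
[-0.16, -45.91, -13.59, 0.07, -0.26, 0.01]
```

```bash
python3 -m handwheel '[0,0,-0.02,0,1,0,0,-0.02,0,1,0,0,-0.012,0,1,0,0,-0.008,0,1,0,0,-0.004,0,1,0,0,0,0,1,0,0,0,0,1]'; python3 -c 'from rig import ctrl
s=ctrl.state();print([round(float(e),2) for e in s["effort"]])'; python3 -m handwheel '[0,0,-0.002,0,1,0,0,-0.002,0,1,0,0,0,0,1,0,0,0,0,1]'
```

```text
time: 39.4
tcp_pos: [0.6013, 0.0301, 0.0287]
ee_rot: [0.001, 0.682, 0.731, 0.0]
contact_force: [0.7, 0.4, -1.7]
width: 0.0392
grip_force: 35.0
[-0.01, -46.85, -10.32, 0.06, 0.07, -0.0]
time: 39.8
tcp_pos: [0.6007, 0.0302, 0.0241]
ee_rot: [0.0, 0.682, 0.731, 0.0]
contact_force: [0.8, 0.9, -2.0]
width: 0.0398
grip_force: 35.0
```

Before the last 7 mm I'll check the box against the tray from above, using numbers where possible.

```bash
python3 -m handwheel '[0,0,-0.002,0,1,0,0,-0.002,0,1,0,0,0,0,1]'; python3 -m handwheel '[0,0,-0.001,0,1,0,0,-0.001,0,1,0,0,0,0,1]'; python3 -m handwheel '[0,0,-0.0006,0,1,0,0,0,0,1]'
```

```text
time: 40.1
tcp_pos: [0.6004, 0.0302, 0.0197]
ee_rot: [-0.0, 0.682, 0.731, -0.0]
contact_force: [-0.6, 0.1, -1.1]
width: 0.0396
grip_force: 35.0
time: 40.4
tcp_pos: [0.6006, 0.0302, 0.0179]
ee_rot: [-0.0, 0.682, 0.731, -0.0]
contact_force: [-0.9, 0.5, -2.2]
width: 0.0397
grip_force: 35.0
time: 40.6
tcp_pos: [0.6007, 0.0301, 0.0174]
ee_rot: [-0.0, 0.682, 0.731, -0.0]
contact_force: [-0.3, -0.1, -1.2]
width: 0.0397
grip_force: 35.0
```

```bash
python3 -m handwheel '[0,0,-0.0005,0,1,0,0,0,0,1]'; python3 -m handwheel '[0,0,-0.0005,0,1,0,0,0,0,1]'; python3 -m handwheel '[0,0,-0.0004,0,1,0,0,0,0,1]'
```

```text
time: 40.8
tcp_pos: [0.6008, 0.0302, 0.017]
ee_rot: [0.0, 0.682, 0.731, 0.0]
contact_force: [-0.4, -0.2, -1.5]
width: 0.0401
grip_force: 35.0
time: 41.0
tcp_pos: [0.6008, 0.0301, 0.017]
ee_rot: [0.0, 0.682, 0.731, 0.0]
contact_force: [-1.9, 0.4, 3.9]
width: 0.0399
grip_force: 35.0
time: 41.2
tcp_pos: [0.6008, 0.0301, 0.017]
ee_rot: [0.0, 0.682, 0.731, 0.0]
contact_force: [-1.1, -0.3, 6.4]
width: 0.0398
grip_force: 35.0
```

On the floor at 0.017, as expected. I'll release, rise and retreat to the right.

```bash
python3 -m handwheel '[0,0,0.0006,0,0.3,0,0,0,0,0,0,0,0,0,-0.2,0,0,0,0,-0.3,0,0,0,0,-0.3]' 10; python3 -m handwheel '[0,0,0.01,0,-0.3,0,0,0.02,0,-0.3,0,0,0.04,0,-0.3,0,0,0.04,0,-0.3,0,-0.01,0.03,0,-0.3,-0.01,-0.03,0,0,-0.3,-0.02,-0.04,0,0,-0.3,-0.02,-0.04,0,0,-0.3]'; python3 -m handwheel '[-0.02,-0.04,0,0,-0.3,-0.02,-0.04,0,0,-0.3,-0.02,-0.04,0,0,-0.3,-0.02,-0.04,0,0,-0.3,0,-0.04,0,0,-0.3,0,-0.04,0,0,-0.3,0,-0.03,0,0,-0.3,0,0,0,0,-0.3]'
python3 - <<'E'
from h import *
a=cam("side")[0][160:340,170:350];b=cam("top")[0][170:290,150:330]
g=lambda a:(np.power(a/255.,.55)*255).astype(np.uint8)
cv2.imwrite("pics/fin.png",np.hstack([cv2.resize(g(a),(300,300)),cv2.resize(g(b),(500,333),interpolation=cv2.INTER_CUBIC)[:300]]))
E
```

```text
time: 41.7
tcp_pos: [0.6007, 0.0302, 0.0165]
ee_rot: [-0.0, 0.682, 0.731, -0.0]
contact_force: [0.3, 0.3, 0.4]
width: 0.0551
grip_force: 0.0
time: 42.5
tcp_pos: [0.5506, -0.0906, 0.158]
ee_rot: [0.001, 0.682, 0.732, 0.0]
contact_force: [0.5, -0.9, 0.4]
width: 0.0565
grip_force: 0.0
time: 43.3
tcp_pos: [0.4712, -0.3651, 0.1577]
ee_rot: [0.003, 0.684, 0.73, -0.001]
contact_force: [-0.1, 0.3, 0.4]
width: 0.0566
grip_force: 0.0
```

View pics/fin.png

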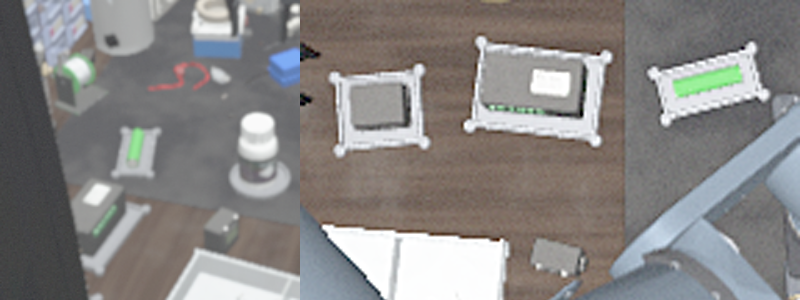

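All four parts sit in their trays: the relay box at crop (378,106), the module at (533,82), the cell at (707,80), and the bottle upright in its dish in the side view. The panel meter stands in place at (557,257).

```bash
python3 -c "
from rig import ctrl
print(ctrl.sign_off())"
```

```text
the job is handed in; nothing more can be done
None
```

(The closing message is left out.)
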